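# Reset the stop screw of the tiara-band jig

## Robot

A 6-joint arm with a two-finger parallel gripper is mounted at the origin on the work surface. World frame = base frame: x ahead of the robot, y to its left, z up, the work surface at z = 0. Lengths are in mm, angles in rad, forces in N, time in s.
With the tool pointing down it reaches from about 250 to 850 mm from the base axis. Payload 12.5 kg.
Tool frame: the origin (TCP) lies at the very end of the fingers, on their centre line; the grasp point (between the pads) lies 19 mm behind it; z points along the fingers, y is the line along which they close (so a half turn about z gives the same grasp; the last joint's range is limited). The gripper opens to 93 mm and grips with 3 to 60 N. Pads are 15 mm wide; open, the fingers measure 128 mm over their backs; the gripper's body (75 mm by 188 mm) begins 65 mm behind the grasp point.
Start: joints at [1.102, 0.351, 1.652, -0, 1.139, -0.085], TCP at [205.914, 509.984, 189.733] pointing down, gripper open.
Joint ranges: [-2.75, 2.75], [-0.79, 2.1], [0.01, 2.65], [-1.57, 4.71], [0.07, 3.14], [-2.87, 2.87]. Speed limits (rad/s): [2.22, 2.22, 2.79, 3.14, 3.14, 3.14].

## Interface

Orientations are given as a unit quaternion [w, x, y, z].
In Python, from plant import bot, optics, finder gives the robot as it stands. Calls block until the motion is done:
- bot.movep(position, orientation): joint-space move of the TCP to a pose.
- bot.move_l(position, frame=None, feed=150, stop_force=None): straight line of the TCP; frame=None keeps the orientation; feed is the mean speed in mm/s. With stop_force (N) it stops when the force on the tool has changed by that much, and returns True; else False.
- bot.move_j(angles): joint-space move.
- bot.ungrasp() and bot.gripper_close(newtons=None): open the fingers fully, or close them until they stop; newtons is the grip in N (None keeps the last).
- bot.pause(seconds).
- bot.ik(position, orientation): joint angles nearest the present ones, or None.
- optics.snapshot(name): name is "side" or "top"; returns a dict with "color" (480x640x3 uint8, blue, green, red), "mtx" (3x3 intrinsics, pixels), "extrinsics" (4x4, takes a point from camera to world coordinates). Camera axes: x right, y up, looking along -z (the intrinsics and any distortion apply to the point x, -y, -z); pixel columns grow to the right and rows downward; lengths in mm; the calibration is good to about 2 mm. A picture is of the moment at which its call begins. There is no depth.
A pose or a line that the arm cannot do raises bot.Unreachable and nothing moves.
- bot.finish_job(): hands the job in; it is judged then, once.
Trained networks look in the newest picture that a camera, given by its name, has taken for a name from the list of things; names that differ only in an ending like _2 or _b are one class to them, and where a whole thing is asked for, a point or a joint stands for the part that bears it (a point fixed in the world has none). Each returns a list of dicts, best first, with "score" (0 to 1); they miss things now and then, are a little off and sometimes report something else, mostly with a low value. They report only what shows in the picture. A call takes as long as a camera call.
- finder.silhouettes(label, camera): "region" (480x640 bool, what is visible of it).
- finder.landmark_of(label, camera): "position" ([x, y, z] in mm, in world coordinates, good to about 4 mm: a listed point, or the origin of a listed thing).
Readings, each from a call of its own:
- bot.get_t(): time.
- bot.get_joint_positions(): joint angles.
- bot.get_joint_vel(): joint speeds.
- bot.get_tau(): joint torques, N m.
- bot.get_eef_pos(): TCP position.
- bot.get_tcp_rot(): TCP orientation.
- bot.get_ft_force(): force on the tool from outside, world axes, zero at the start.
- bot.get_torque(): the same for the moment, N m.
- bot.get_grip_width(): opening from 0.0 (shut) to 1.0 (fully open).
- bot.get_grasp_force(): force on a finger pad.
Only numpy, scipy, OpenCV 4.12 (cv2) and the standard library are available. Lean on these libraries where they do the work, as an engineer would, in place of code of your own. Each camera call takes 0.05 s, during which the arm holds its last target. There are 200 camera calls.

## Task

On the forming jig with the round wooden former, swing the jam nut's handle counter-clockwise (seen from above) as far as it goes to free the stop screw, then turn the screw by its bar head until the pointed nose stands over the index pin on the dial. Then swing the nut's handle clockwise, fully home, to lock it, with the nose still over the pin. Do not turn the screw before the nut is loose, and leave the similar jig with the straight block alone.

Things in the scene. Friction and masses are not known exactly. Their poses are not given: they have to be found in the camera images.
- round_jig_nut_grip (a point): Centre of the upright round grip (18 mm thick, 72 tall, top 21 mm above this point, which is 112 mm above the table) of the jam nut's handle on the round-former jig (jig is bolted down). It stands on a thin bar, 95 mm from the vertical axis that nut and screw share; the bar is 47 mm below this point. Takes 5 to 8 N to swing and stays where left; solid stop at each end of its 60 degrees.
- round_jig_screw_head (a point): Centre of the stop screw's head: upright flat bar 56 long, 14 thick, 30 mm tall, with a pointed nose at one end (tip 36 mm out, white line on top). On the screw and nut axis, 113 mm above the table. x to the nose, y across the bar, z up. Turns with 0.12 N m once the nut is loose, stays where left. Below: 110 mm dial (top at 56 mm) with one index pin, 8 thick, 22 tall, 46 mm from the axis.
- round_jig_nut (a joint): Angle of the jam nut (48 mm hexagon on the dial, under the screw's head), rad: 0 fully tight, growing counter-clockwise seen from above to 1.05 fully loose. Below about 0.4 it locks the screw: the screw then cannot pass from its start (0.8 or more) to the pin, it is caught at about 0.7.
- round_jig_screw (a joint): Angle of the stop screw, rad: 0 with the nose exactly over the index pin, positive counter-clockwise of it seen from above; range -0.6 to 1.6. The jig is a 270 x 130 mm grey plate; its round wooden former, 100 mm across, with a tiara frame around it, is centred 135 mm from the screw's axis.
- straight_jig: The jig to leave alone: same grey plate, dial, screw and nut handle, but with a straight wooden block and aluminium strip (90 mm long) in place of the round former. Origin under its screw's axis at table height; x along the plate to its block, z up; its nut grip reaches 105 mm from the axis and 133 mm above the table.

How it is judged (in metres and radians):
On the way, in this order (a step that is already met when the one before it is completed fails the run):
1. the jam nut is swung loose (at least 0.7 rad), the screw not yet turned near its mark (still over 0.5 rad from the pin) (value of joint round_jig_nut above 0.7 rad and value of joint round_jig_screw above 0.5 rad), for 0.1 s.
2. with the nut still loose (over 0.4 rad), the screw's nose is over the index pin within 0.2 rad (value of joint round_jig_nut above 0.4 rad and value of joint round_jig_screw between -0.2 and 0.2 rad), for 0.2 s.
At the end, for the whole second after the job is handed in: The jam nut is tight (within 0.175 rad, 10 degrees, of its tight stop) and the screw's nose is over the index pin within 0.2 rad (11 degrees), both at rest (value of joint round_jig_nut below 0.175 rad and value of joint round_jig_screw between -0.2 and 0.2 rad and velocity of joint round_jig_nut between -0.05 and 0.05 rad/s and velocity of joint round_jig_screw between -0.05 and 0.05 rad/s); the robot touches nothing.
It fails at once if the screw is forced towards the pin while the nut is still tight (nut below 0.15 rad with the screw between 0.25 and 0.6 rad) (value of joint round_jig_nut below 0.15 rad and value of joint round_jig_screw between 0.25 and 0.6 rad).
It fails at once if the robot pushes on the neighbouring jig with more than 5 N (contact force between any of the fingers, the arm and straight_jig above 5 N).
It also fails if it takes over 58 s, if anything falls off the work surface, if the arm or the gripper's body presses on something with over 40 N, if the wrist force passes 120 N, or if a joint passes its speed limit or range.

## Working session

There is one attempt and no reset: what is moved stays moved. The work goes in short steps, each a Python script; the robot and the scene stay as the last script left them, time stands still between calls to the robot, and variables do not carry over. Pictures are saved under pics/ and viewed, at most 10 in all, crops included, and the job is handed in when it is done.

```bash
mkdir -p pics; python3 - <<'E'
from plant import bot, optics, finder
import cv2
for c in("top","side"):
    s=optics.snapshot(c); cv2.imwrite(f"pics/{c}0.png",s["color"])
    print(c,s["mtx"].tolist(),s["extrinsics"].round(3).tolist(),[k for k in s])
    for l in("round_jig_nut_grip","round_jig_screw_head","straight_jig"):
        print(l,[(round(d["score"],2),[round(float(v)) for v in d["position"]]) for d in finder.landmark_of(l,c)][:4])
print(bot.get_t(),bot.get_tcp_rot())
E
```

```text
top [[457.5705028439174, 0.0, 324.6216653583013], [0.0, 457.5705028439174, 236.3055894863634], [0.0, 0.0, 1.0]] [[0.023, 0.986, -0.166, 411.4], [-1.0, 0.025, 0.006, -22.953], [0.01, 0.166, 0.986, 791.091], [0.0, 0.0, 0.0, 1.0]] ['color', 'mtx', 'extrinsics']
round_jig_nut_grip [(0.7, [494, -311, 113])]
round_jig_screw_head [(0.66, [553, -237, 111])]
straight_jig [(0.68, [555, 236, 0])]
side [[457.9669320772364, 0.0, 320.4231711472716], [0.0, 457.9669320772364, 245.18512403729608], [0.0, 0.0, 1.0]] [[0.749, 0.366, -0.552, 74.709], [-0.662, 0.399, -0.634, -574.971], [-0.012, 0.841, 0.541, 529.854], [0.0, 0.0, 0.0, 1.0]] ['color', 'mtx', 'extrinsics']
round_jig_nut_grip [(0.65, [495, -315, 110])]
round_jig_screw_head [(0.96, [556, -242, 110])]
straight_jig [(0.61, [552, 232, 4])]
0.4 [-6.36555047e-06  1.90703409e-01  9.81647700e-01 -5.82501895e-05]
```

View pics/top0.png

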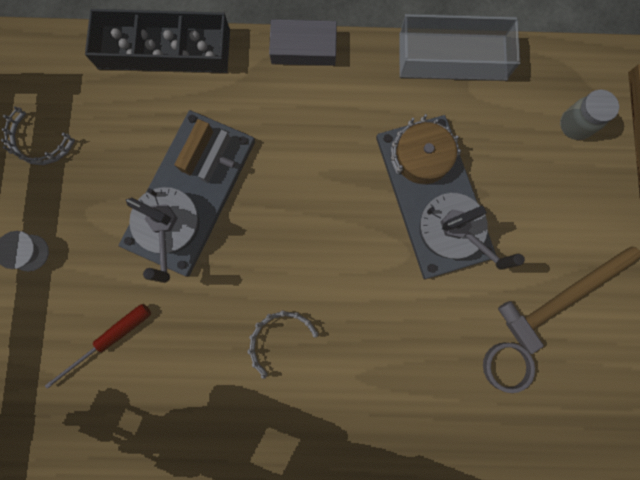

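View pics/side0.png

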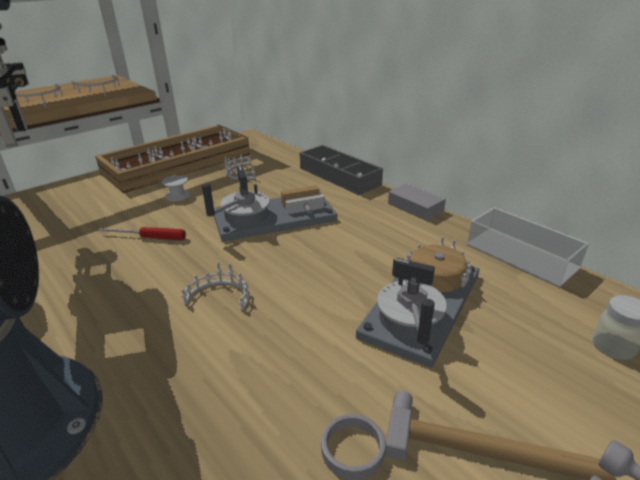

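```bash
cat > h.py <<'E'
from plant import bot, optics, finder
import cv2, numpy as np
def proj(s,p):
    c=np.linalg.inv(s["extrinsics"])@np.append(p,1); c=np.array([c[0],-c[1],-c[2]]); q=s["mtx"]@c; return q[:2]/q[2]
def unproj(s,uv,z):
    r=np.linalg.inv(s["mtx"])@[*uv,1]; E=s["extrinsics"]; d=E[:3,:3]@[r[0],-r[1],-r[2]]; o=E[:3,3]
    return o+d*(z-o[2])/d[2]
def quat(psi): # tool down, tool y axis along heading psi (mod pi)
    from scipy.spatial.transform import Rotation as R
    y=np.array([np.cos(psi),np.sin(psi),0]);z=np.array([0,0,-1.]);x=np.cross(y,z)
    q=R.from_matrix(np.c_[x,y,z]).as_quat(); return q[[3,0,1,2]]
E
python3 - <<'E'
from h import *
out=[]
for c,(u,v) in(("top",(455,225)),("side",(410,305))):
    s=optics.snapshot(c); im=s["color"][v-60:v+60,u-65:u+65]
    out.append(cv2.resize(im,None,fx=3,fy=3,interpolation=2))
    for n,p in(("axis top",(554,-239,128)),("axis dial",(554,-239,56)),("grip",(494,-313,112))): q=proj(s,p); print(c,n,q.round(),((q-(u-65,v-60))*3).round())
o=np.hstack(out); o=cv2.convertScaleAbs(o,alpha=1.6); cv2.imwrite("pics/c1.png",o)
for a in(-129,-110,-69,-39,0): 
    p=[554+95*np.cos(np.radians(a)),-239+95*np.sin(np.radians(a)),95]
    for k in(0,90,-90,180):print(a,k,np.round(bot.ik(p,quat(np.radians(a+k))),2) if bot.ik(p,quat(np.radians(a+k))) is not None else None)
E
```

```text
top axis top [468. 219.] [234. 162.]
top axis dial [454. 228.] [192. 189.]
top grip [515. 262.] [375. 290.]
side axis top [414. 264.] [206.  57.]
side axis dial [409. 301.] [192. 167.]
side grip [427. 314.] [247. 207.]
-129 0 [-0.64  0.52  1.64 -0.    0.98  1.61]
-129 90 [-0.64  0.52  1.64 -0.    0.98  0.04]
-129 -90 None
-129 180 [-0.64  0.52  1.64 -0.    0.98 -1.53]
-110 0 [-0.64  0.57  1.55 -0.    1.01  1.28]
-110 90 [-0.64  0.57  1.55 -0.    1.01 -0.29]
-110 -90 [-0.64  0.57  1.55 -0.    1.01  2.85]
-110 180 [-0.64  0.57  1.55 -0.    1.01 -1.86]
-69 0 [-0.58  0.67  1.38 -0.    1.09  0.63]
-69 90 [-0.58  0.67  1.38 -0.    1.09 -0.94]
-69 -90 [-0.58  0.67  1.38 -0.    1.09  2.2 ]
-69 180 [-0.58  0.67  1.38 -0.    1.09 -2.51]
-39 0 [-0.51  0.71  1.31 -0.    1.12  0.17]
-39 90 [-0.51  0.71  1.31 -0.    1.12 -1.4 ]
-39 -90 [-0.51  0.71  1.31 -0.    1.12  1.74]
-39 180 None
0 0 [-0.42  0.7   1.32 -0.    1.12 -0.42]
0 90 [-0.42  0.7   1.32 -0.    1.12 -1.99]
0 -90 [-0.42  0.7   1.32 -0.    1.12  1.15]
0 180 [-0.42  0.7   1.32 -0.    1.12  2.72]
```

View pics/c1.png

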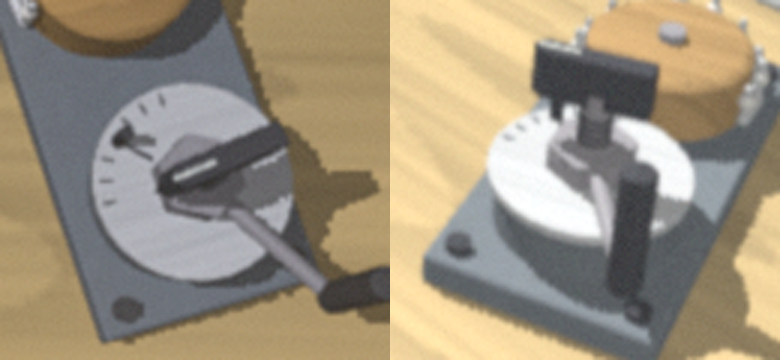

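In the zoomed crop (left is top, right is side), the nose with its white line is at about top pixel (442,228) and the tail is at (485,212). The index pin base is near (429,211), up-left of the axis, so the nose is counter-clockwise of the pin as expected. The nut handle points to the lower right, and the detected grip is 95 mm from the axis, which matches the given reach.

```bash
python3 - <<'E'
from h import *
s=optics.snapshot("top"); ax=np.array([554.5,-239.5])
f=lambda uv,z:unproj(s,uv,z)[:2]
pin=f((390+117/3,165+140/3),56)-ax; n=f((442.3,227.7),128); t=f((484.7,211.7),128)
ang=lambda d:np.degrees(np.arctan2(d[1],d[0]))
print("pin r",np.hypot(*pin),ang(pin),"head len",np.hypot(*(n-t)),ang(n-t),"centre",t+(n-t)*28/64)
P=lambda a,z:[ax[0]+95*np.cos(np.radians(a)),ax[1]+95*np.sin(np.radians(a)),z]
a0=-129.
p=bot.get_eef_pos(); bot.move_l([p[0],p[1],300],feed=300)
bot.movep(P(a0,200),quat(np.radians(a0+90)))
print("stop",bot.move_l(P(a0,95),feed=120,stop_force=15))
bot.gripper_close(15); print(bot.get_grip_width()*93,bot.get_ft_force(),bot.get_eef_pos(),bot.get_t())
s=optics.snapshot("side"); cv2.imwrite("pics/s2.png",s["color"][150:450,250:600])
E
```

```text
pin r 48.58277820174931 57.788480832660376 head len 68.7555099146836 112.07394263445899 centre [ 554.61809455 -236.39863265]
stop False
17.46325519038055 [-3.98316676  2.84080633  3.84087591] [ 494.1670012  -313.04302922   94.86637797] 6.3333
```

View pics/s2.png

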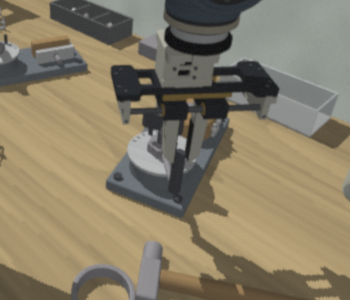

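The crop shows the fingers around the upright grip at about (180,165), and the width reads 17.5 mm against the 18 mm expected. Now I'll swing it.

```bash
cat >> h.py <<'E'
ax=np.array([554.5,-239.0]); ang=lambda d:np.degrees(np.arctan2(d[1],d[0]))
P=lambda a,z:[ax[0]+95*np.cos(np.radians(a)),ax[1]+95*np.sin(np.radians(a)),z]
def swing(angles,z=95):
    for a in angles:
        hit=bot.move_l(P(a,z),quat(np.radians(a+90)),feed=70,stop_force=25)
        p=bot.get_eef_pos(); print(a,hit,round(ang(p[:2]-ax),1),bot.get_ft_force().round(1))
        if hit: break
E
python3 - <<'E'
from h import *
swing(range(-122,-65,7))
print(bot.get_t())
E
```

```text
-122 False -121.4 [ 0.9 -6.5 -4.1]
-115 False -114.4 [-0.5 -7.1 -2.4]
-108 False -107.3 [ 0.2 -8.2 -3.8]
-101 False -100.4 [ 1.4 -9.3 -5.6]
-94 False -93.4 [  2.5 -10.5  -6.2]
-87 False -86.4 [  4.5 -12.5  -6.8]
-80 False -79.5 [  5.3 -11.5  -6.7]
-73 False -72.5 [  5.6 -11.6  -5.7]
-66 True -70.3 [-9.  -2.4  8.1]
9.125
```

```bash
python3 - <<'E'
from h import *
bot.ungrasp(); p=bot.get_eef_pos(); bot.move_l([p[0],p[1],230],feed=200)
j=bot.get_joint_positions(); j=list(j); j[0]+=0.9; bot.move_j(j)
for c in("top","side"):
    s=optics.snapshot(c)
    for l in("round_jig_nut_grip","round_jig_screw_head"):
        print(c,l,[(round(d["score"],2),[round(float(v)) for v in d["position"]]) for d in finder.landmark_of(l,c)][:2])
    if c=="top": cv2.imwrite("pics/t3.png",cv2.convertScaleAbs(cv2.resize(s["color"][150:290,380:560],None,fx=4,fy=4,interpolation=2),alpha=1.6))
print(bot.get_t())
E
```

```text
top round_jig_nut_grip [(0.84, [588, -333, 111])]
top round_jig_screw_head [(0.64, [551, -238, 112])]
side round_jig_nut_grip [(0.78, [588, -331, 110])]
side round_jig_screw_head [(0.66, [556, -240, 112])]
13.625
```

View pics/t3.png

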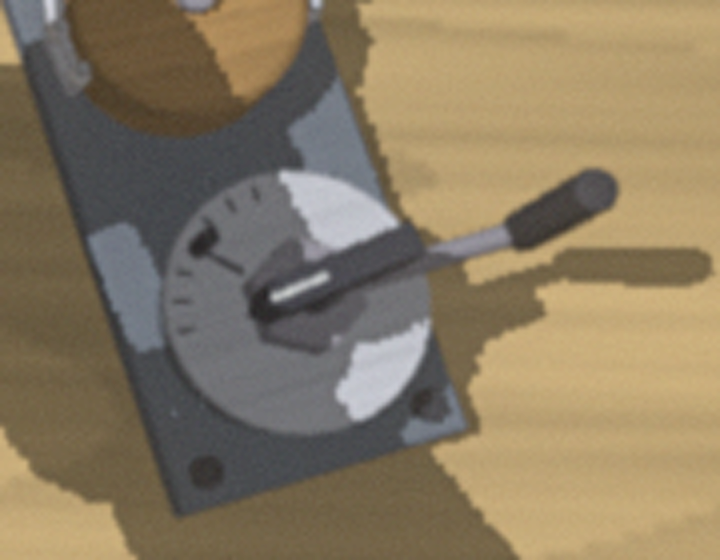

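The picture shows the handle swung loose with its grip at (588,-332), about 60 degrees on. The nose, at crop pixel (255,300), hasn't moved, and the pin is at about (204,243) with its index line running toward the axis.

```bash
python3 - <<'E'
from h import *
s=optics.snapshot("top"); f=lambda u,v,z:unproj(s,(380+u/4,150+v/4),z)[:2]
c=f(297,302,56); pm=f(204,243,67)
print("dial centre",c,"pin",np.hypot(*(pm-c)),ang(pm-c),np.hypot(*(pm-ax)),ang(pm-ax),"line",ang(f(207,251,56)-f(240,272,56)))
n=f(250,302,128);t=f(420,243,128);hd=ang(n-t);print("nose",hd,np.hypot(*(n-t)))
g=[554.5,-239.,200]
bot.movep(g,quat(np.radians(hd-90)))
print(bot.move_l([g[0],g[1],98],feed=120,stop_force=15))
bot.gripper_close(25); print(bot.get_grip_width()*93,bot.get_ft_force(),bot.get_torque(),bot.get_joint_positions().round(2),bot.get_t())
E
```

```text
dial centre [ 558.22675604 -239.56160244] pin 45.749888590559486 62.32511923236663 47.1182150869797 57.99051112221849 line 57.76031580365689
nose 110.58228507336457 68.20747025937264
False
1.0405310764934468 [-0.42888149 -0.60517599  8.93614137] [-0.04072644  0.14244603 -0.02759627] [-0.48  0.55  1.59 -0.    1.   -0.84] 17.9667
```

```bash
python3 - <<'E'
from h import *
print(bot.get_eef_pos(),bot.get_grip_width(),bot.get_grasp_force())
s=optics.snapshot("side"); a=cv2.resize(s["color"][180:380,310:510],(390,390)); t=optics.snapshot("top"); b=cv2.resize(t["color"][150:280,390:520],(390,390))
cv2.imwrite("pics/s4.png",cv2.convertScaleAbs(np.hstack([a,b]),alpha=1.5))
E
```

```text
[ 555.32776752 -239.50329846   99.34585293] 0.011188506198854267 4.5230547979736
```

View pics/s4.png

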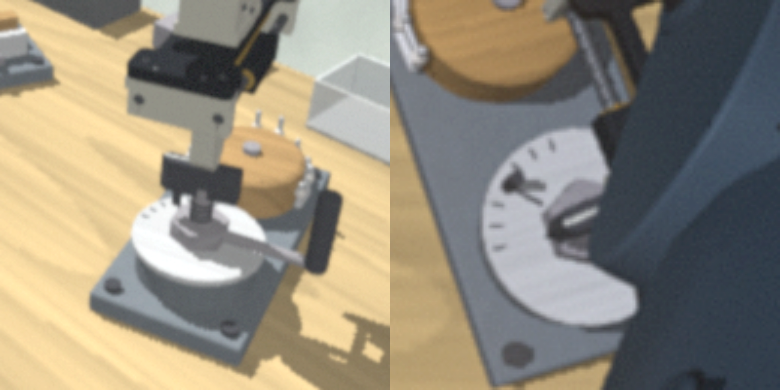

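The side crop shows the fingers shut, with their tips hidden behind the bar at about (205,165). The 1 mm width confirms the bar isn't between the pads. I'll reopen and close again gently, reading the width and position.

```bash
python3 - <<'E'
from h import *
r=lambda m:print(m,bot.get_eef_pos().round(1),bot.get_ft_force().round(1),bot.get_torque().round(2),round(bot.get_grip_width()*93,1),bot.get_grasp_force(),round(bot.get_t(),2))
bot.ungrasp(); r("open")
t=optics.snapshot("side"); a=cv2.resize(t["color"][180:340,310:470],(400,400),interpolation=2)
bot.gripper_close(6); r("closed6")
t=optics.snapshot("side"); b=cv2.resize(t["color"][180:340,310:470],(400,400),interpolation=2)
cv2.imwrite("pics/s5.png",cv2.convertScaleAbs(np.hstack([a,b]),alpha=1.5))
E
```

```text
open [ 554.5 -239.    98. ] [-0.1  0.2  0.3] [-0.05  0.03  0.02] 93.4 0.0 19.54
closed6 [ 556.3 -238.4   98.2] [ 9.1  5.6 -3.4] [ 0.65 -1.75  0.09] 13.8 6.001674277595157 20.85
```

View pics/s5.png

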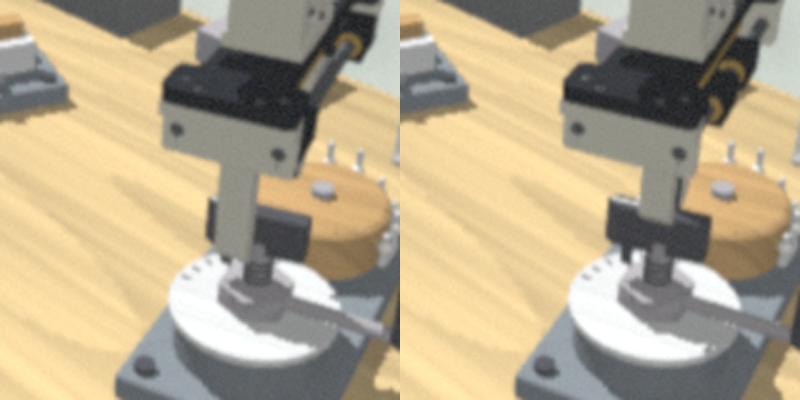

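The right half shows the fingers on the bar at about (655,210), and the width is now 13.8 mm as it should be. The TCP was pulled about 2 mm in +x, so the axis is nearer x=556.5, which agrees with the dial centre. Next I'll recentre, firm up the grip a little and turn the screw in steps.

```bash
python3 - <<'E'
from h import *
r=lambda m:print(m,bot.get_eef_pos().round(1),bot.get_ft_force().round(1),bot.get_torque().round(2),round(bot.get_grip_width()*93,1),round(float(bot.get_grasp_force()),1),round(bot.get_t(),2))
g=[556.8,-238.3,98]
bot.move_l(g,feed=20); r("centred")
bot.gripper_close(12); r("12N")
for psi in (14,6,-4,-14,-24,-30):
    bot.movep(g,quat(np.radians(psi))); r(psi)
    if bot.get_grip_width()*93<10: break
s=optics.snapshot("top"); b=cv2.resize(s["color"][150:290,380:560],None,fx=4,fy=4,interpolation=2)
cv2.imwrite("pics/t6.png",cv2.convertScaleAbs(b,alpha=1.6))
E
```

```text
centred [ 556.6 -238.3   98. ] [-1.1  0.2  1. ] [0.04 0.23 0.05] 13.8 6.0 21.17
12N [ 556.7 -238.3   98. ] [-1.4  1.3  1.8] [0.11 0.37 0.11] 13.2 12.0 21.38
14 [ 557.8 -238.9   99.3] [-0.7  0.2 10.9] [-0.02  0.31 -0.04] 1.3 5.1 21.63
```

```bash
cat >> h.py <<'E'
AX=np.array([556.8,-238.3])
def r(m):print(m,bot.get_eef_pos().round(1),bot.get_ft_force().round(1),bot.get_torque().round(2),round(bot.get_grip_width()*93,1),round(float(bot.get_grasp_force()),1),round(bot.get_t(),2))
def H(h,R=17,z=91): return [AX[0]+R*np.cos(np.radians(h)),AX[1]+R*np.sin(np.radians(h)),z]
E
python3 - <<'E'
from h import *
bot.ungrasp()
bot.move_l(H(108),quat(np.radians(18)),feed=80); r("open")
bot.gripper_close(7); r("7N")
for h in (102,95,88,81,74,67,60):
    bot.move_l(H(h),quat(np.radians(h-90)),feed=25); r(h)
    if bot.get_grip_width()*93<10: break
s=optics.snapshot("top"); b=cv2.resize(s["color"][150:290,380:560],None,fx=4,fy=4,interpolation=2)
cv2.imwrite("pics/t7.png",cv2.convertScaleAbs(b,alpha=1.6))
E
```

```text
open [ 551.6 -222.    91.1] [ 0.4 -0.1  0.6] [-0.06  0.06 -0.02] 92.9 0.0 23.54
7N [ 551.  -222.    90.9] [-3.4  1.7  1.2] [ 0.2   0.63 -0.01] 14.3 6.8 24.76
102 [ 553.3 -221.7   90.9] [ 1.   0.7 -2.2] [-0.02 -0.01 -0.05] 13.8 6.9 25.02
95 [ 555.8 -221.4   90.9] [ 1.  -0.8 -3.3] [-0.14 -0.23 -0.15] 13.8 7.0 25.29
88 [ 557.7 -221.5   90.9] [ 2.  -1.4 -4. ] [-0.44 -0.25  0.02] 14.0 7.0 25.57
81 [ 559.8 -221.7   90.9] [ 2.9 -3.  -4.5] [-0.6  -0.39  0.04] 13.8 6.9 25.84
74 [ 561.8 -222.1   90.9] [ 2.7 -3.6 -4.2] [-0.72 -0.25  0.03] 14.2 6.9 26.12
67 [ 563.7 -222.8   91. ] [ 1.6 -4.9 -5.2] [-0.86 -0.23 -0.02] 14.6 6.8 26.39
60 [ 565.5 -223.7   91. ] [ 1.4 -4.5 -5.2] [-0.95 -0.06 -0.04] 14.4 6.8 26.67
```

```bash
python3 - <<'E'
from h import *
bot.ungrasp(); p=bot.get_eef_pos(); bot.move_l([p[0],p[1],210],feed=200)
j=list(bot.get_joint_positions()); j[0]+=0.8; bot.move_j(j); 
s=optics.snapshot("top"); b=cv2.resize(s["color"][150:290,380:560],None,fx=4,fy=4,interpolation=2)
cv2.imwrite("pics/t8.png",cv2.convertScaleAbs(b,alpha=1.6)); print(bot.get_t())
for l in("round_jig_nut_grip","round_jig_screw_head"):print([(round(d["score"],2),d["position"]) for d in finder.landmark_of(l,"top")][:2])
E
```

```text
30.5333
[(0.73, [591.0, -332.6, 114.7])]
[(0.58, [552.6, -236.9, 111.4])]
```

View pics/t8.png

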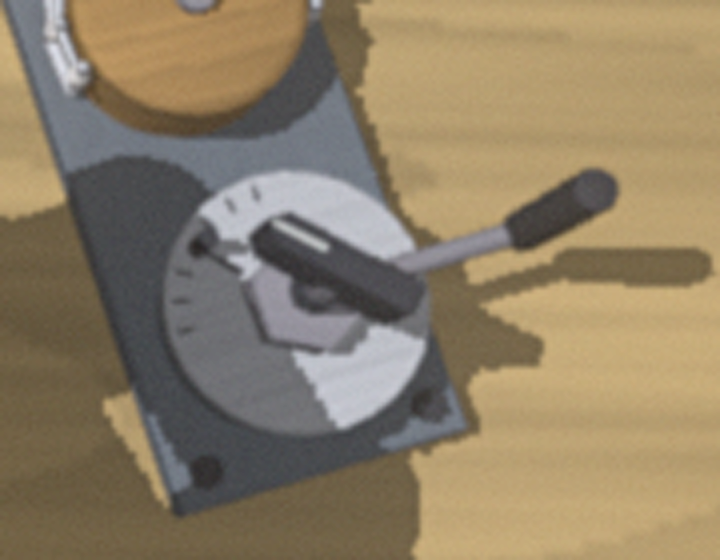

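The nose now points up-left, from tail (408,297) to nose (258,228), roughly parallel to the index line from (240,272) to (205,250). I'll work out the residual.

```bash
python3 - <<'E'
from h import *
s=optics.snapshot("top"); f=lambda u,v,z:unproj(s,(380+u/4,150+v/4),z)[:2]
n=f(258,230,128);t=f(408,297,128);print("nose",ang(n-t),np.hypot(*(n-t)),"wl",ang(f(275,222,128)-f(328,248,128)),"ctr",t+(n-t)*28/64)
for c in(AX,f(297,302,56)):
    print(c,[(round(ang(f(u,v,56)-c)),round(np.hypot(*(f(u,v,56)-c)))) for u,v in((256,193),(231,207),(198,247),(240,272),(185,273),(182,302),(186,330))])
E
```

```text
nose 66.47642347628364 60.16914511105449 wl 64.27725408825238 ctr [ 557.28210507 -235.46503774]
[ 556.8 -238.3] [(17, 49), (32, 48), (59, 46), (59, 26), (74, 46), (90, 46), (104, 46)]
[ 558.22675604 -239.56160244] [(19, 48), (34, 47), (61, 46), (63, 26), (77, 47), (91, 47), (106, 48)]
```

The tick marks are 15 degrees apart and put the pin at about 60–61 degrees. The nose is at about 65, a residual near 0.08 rad, which is inside the 0.2 rad tolerance. Now I'll lock the nut.

```bash
python3 - <<'E'
import h
from h import *
h.ax=np.array([556.,-238.6]); P=h.P
bot.movep(P(-71,200),quat(np.radians(19)))
print(bot.move_l(P(-71,95),feed=120,stop_force=15))
bot.gripper_close(15); r("grip")
swing(range(-78,-141,-7)); r("end")
bot.ungrasp(); p=bot.get_eef_pos(); bot.move_l([p[0],p[1],210],feed=200)
j=list(bot.get_joint_positions()); j[0]+=0.8; bot.move_j(j)
s=optics.snapshot("top"); b=cv2.resize(s["color"][150:290,380:560],None,fx=4,fy=4,interpolation=2)
cv2.imwrite("pics/t9.png",cv2.convertScaleAbs(b,alpha=1.6)); print(bot.get_t())
for l in("round_jig_nut_grip","round_jig_screw_head"):print([(round(d["score"],2),d["position"]) for d in finder.landmark_of(l,"top")][:2])
E
```

```text
False
grip [ 586.7 -328.5   95. ] [-2.3  0.2  0.8] [-0.18  0.36  0.01] 17.3 15.0 34.96
-78 False -78.4 [-4.7 -0.6  2. ]
-85 False -85.2 [-4.9  2.7  2.6]
-92 False -92.1 [-4.1  4.3  2.5]
-99 False -99.1 [-4.2  5.6  2.1]
-106 False -106.1 [-2.2  5.7  3. ]
-113 False -113.1 [-1.3  6.8  1.4]
-120 False -120.1 [-0.3  7.6  1.3]
-127 False -127.1 [1.7 7.9 0.4]
-134 True -130.6 [ 8.5 -4.3 -3.3]
end [ 495.3 -309.4   95.2] [ 8.5 -4.3 -3.3] [-0.77 -1.54  0.02] 17.7 15.0 37.72
41.4167
[(0.89, [491.0, -311.8, 113.9])]
[(0.82, [553.0, -240.9, 110.7])]
```

View pics/t9.png

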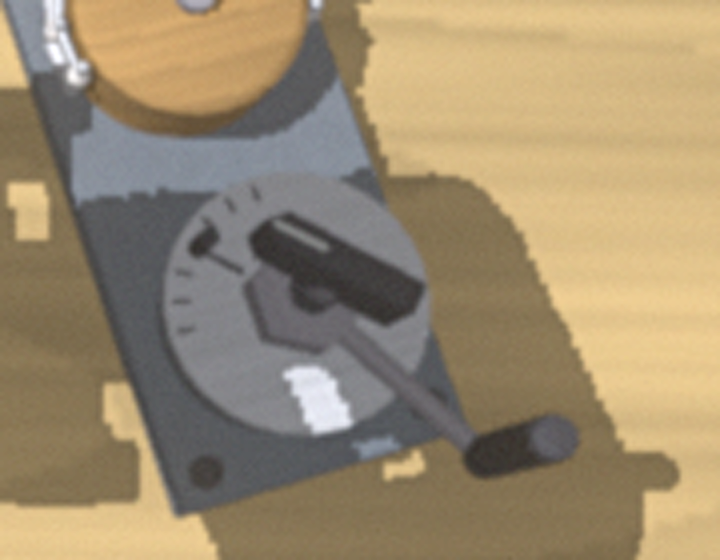

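The handle is back at its starting direction with the grip at about (550,437), having met the stop after about 60 degrees. The nose at (258,230) hasn't moved since the screw was turned, and it's about 4–5 degrees from the pin against the 11 allowed. The arm is clear, so I'm handing in.

```bash
python3 -c "
from plant import bot
print(bot.finish_job())"
```

```text
the job is handed in; nothing more can be done
None
```

I handed in the job at about 41 s: the nut was swung fully loose, the nose turned to within about 0.08 rad of the pin by camera estimate, and the nut locked fully home; no verdict came back.

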